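# Tip the grinding balls off the sorting board, then tray the discs

## Robot

A 6-joint arm with a two-finger parallel gripper is mounted at the origin on a cart in front of the work surface, level with it; the furniture and walls round the work are solid. World frame = base frame: x ahead of the robot, y to its left, z up, the work surface at z = 0. Lengths are in m, angles in rad, forces in N, time in s.
With the tool pointing down it reaches from about 0.275 to 0.75 m from the base axis. Payload 10.2 kg.
Tool frame: the origin (TCP) lies midway between the tips of the shut fingers; the grasp point (between the pads) lies 19 mm behind it (env.hold_point_z is the distance from the TCP to the grasp point, in m); z points along the fingers, y is the line along which they close (so a half turn about z gives the same grasp; the last joint's range is limited). The gripper opens to 85 mm and grips with 20 to 120 N. Pads are 22 mm wide; open, the fingers measure 114 mm over their backs; the gripper's body (76 mm by 85 mm) begins 54 mm behind the grasp point. The pads swing forward as they close: fully open they stand 13 mm farther back than shut.
Start: joints at [1.095, 0.313, 1.498, -0, 1.331, -0.223], TCP at [0.131, 0.508, 0.231] pointing down, gripper open.
Joint ranges: [-2.94, 2.94], [-0.97, 2.17], [0.19, 2.56], [-1.23, 4.37], [0.02, 3.11], [-2.88, 2.88]. Speed limits (rad/s): [2.39, 2.39, 3.01, 3.14, 3.14, 3.14].

## Interface

Orientations are given as a unit quaternion [x, y, z, w].
In Python, from bench import env, kinematics, monitor, eyes, job gives the robot as it stands. The module is installed in compiled form; this text tells all that it offers. Calls block until the motion is done:
- env.reach(position, orientation): joint-space move of the TCP to a pose.
- env.movel(position, velocity=0.15, frame=None, guard=None): straight line of the TCP; frame=None keeps the orientation; velocity is the mean speed in m/s. With guard (N) it stops when the force on the tool has changed by that much, and returns True; else False.
- env.set_joints(angles): joint-space move.
- env.release() and env.close_gripper(effort=None): open the fingers fully, or close them until they stop; effort is the grip in N (None keeps the last).
- env.hold(seconds).
- kinematics.ik(position, orientation): joint angles nearest the present ones, or None.
- monitor.sense(): the state.
- eyes.grab_frame(name): name is "side" or "top"; returns a dict with "frame" (384x512x3 uint8, red, green, blue), "mtx" (3x3 intrinsics, pixels), "view" (4x4, takes a point from world to camera coordinates). Camera axes: x right, y down, z forward; pixel columns grow to the right and rows downward; lengths in m; the calibration is good to about 2 mm. A picture is of the moment at which its call begins. There is no depth.
A pose or a line that the arm cannot do raises env.MotionError and nothing moves.
- job.hand_in(): hands the job in; it is judged then, once.
The state is a dict: "clock": time; "joints": joint angles; "qvel": joint speeds; "joint_efforts": joint torques, N m; "position": TCP position; "ee_rot": TCP orientation; "contact_force": force on the tool from outside, world axes, zero at the start; "ft_torque": the same for the moment, N m; "finger_gap": opening from 0.0 (shut) to 1.0 (fully open); "gripper_force": force on a finger pad.
Only numpy, scipy, OpenCV 4.12 (cv2) and the standard library are available. Lean on these libraries where they do the work, as an engineer would, in place of code of your own. Each camera call takes 0.05 s, during which the arm holds its last target. There are 200 camera calls.

## Task

The steel grinding balls and the white ceramic discs are mixed on the hinged wooden sorting board. Raise the board by its red handle just enough that all the balls roll off into the blue catch tray while the discs stay put, without touching the balls, and let the board down gently onto its rest again. Then lay both discs flat, side by side, in the green sample tray, and leave the brown bottle, the flask and the beaker where they stand.

Things in the scene. Friction and masses are not known exactly. Their poses are not given: they have to be found in the camera images.
- stand: sorting stand, fixed to the worktop: grey base, hinged wooden board and, at its end, a blue catch tray. Origin on the worktop under the middle of the base; z up; x points along the board from the handle to the catch tray (the way the balls roll), roughly towards world -y
- catch_tray (a point): middle of the floor of the blue catch tray, fixed to the stand: inside 104 mm (x) by 228 mm (y), floor 5 mm over the worktop; far wall 75 mm high, side walls 60 mm, the wall under the board's edge 36 mm. At x = 0.152 in the stand's frame, axes as the stand's
- board (a joint): hinge of the sorting board, rad: 0 = level on its rest (the start), growing as the handle end is raised (stop at 0.8): the board's slope down towards the catch tray. The axis is parallel to the stand's y, at x = 0.082, z = 0.044 in the stand's frame. The board weighs 0.35 to 0.6 kg and turns freely: released in the air it falls back
- board_mid (a point): centre of the board's top face (176 x 240 mm), 50 mm over the worktop when level, at the stand's x = 0; axes as the stand's while level, turning with the board. Rails 18 mm high stand along both sides (inner faces at y +-0.114) and at the handle end (inner face at x -0.082); the edge at the catch tray (x +0.088) is open
- handle (a point): middle of the board's handle: a round red bar, 14 mm in diameter, 106 mm long, parallel to the stand's y, 212 mm from the hinge axis and, when level, 44 mm over the worktop at the stand's x = -0.130. The gap between bar and rail is 35 mm; two arms 90 mm apart hold it. Axes as the board's
- ball_1: polished steel grinding ball, 24 mm in diameter; origin at its centre (its axes turn as it rolls). Starts on the board. It starts to roll by itself once the board slopes by about 3 to 4 degrees.
- ball_2: polished steel grinding ball, 24 mm in diameter; origin at its centre (its axes turn as it rolls). Starts on the board. It starts to roll by itself once the board slopes by about 3 to 4 degrees.
- ball_3: polished steel grinding ball, 24 mm in diameter; origin at its centre (its axes turn as it rolls). Starts on the board. It starts to roll by itself once the board slopes by about 3 to 4 degrees.
- disc_1: white ceramic disc, 30 mm in diameter, 9 mm thick; origin at the centre of its underside, z along its axis (at the start up). Starts lying flat on the board; stays there by friction while the board slopes less than about 20 degrees, and slides on a steeper slope.
- disc_2: white ceramic disc, 30 mm in diameter, 9 mm thick; origin at the centre of its underside, z along its axis (at the start up). Starts lying flat on the board; stays there by friction while the board slopes less than about 20 degrees, and slides on a steeper slope.
- sample_tray: loose flat green plastic tray, 100 mm (its x) by 150 mm (its y), rim 14 mm high, walls and floor 3 mm thick, 0.3 kg; origin at the centre of its underside, z up. Empty at the start. The worktop left of a seam, where it stands (or partly so), is about 1 mm lower than under the stand.
- bottle_amber: small brown dropper bottle, 35 mm in diameter, 83 mm high, a bystander; origin under its centre
- flask: conical flask with black stopper, 66 mm in diameter, 128 mm high, a bystander; origin under its centre
- beaker: glass beaker, 73 mm in diameter, 90 mm high, a bystander; origin under its centre

How it is judged:
On the way, in this order (a step that is already met when the one before it is completed fails the run):
1. the board is raised by its handle (value of joint board above 0.06 rad), for 0.1 s.
2. all three balls lie in the catch tray while both discs are still on the board (x of ball_1 in the frame of stand between 0.098 and 0.206 m and y of ball_1 in the frame of stand between -0.118 and 0.118 m and z of ball_1 in the frame of stand between 0 and 0.05 m and x of ball_2 in the frame of stand between 0.098 and 0.206 m and y of ball_2 in the frame of stand between -0.118 and 0.118 m and z of ball_2 in the frame of stand between 0 and 0.05 m and x of ball_3 in the frame of stand between 0.098 and 0.206 m and y of ball_3 in the frame of stand between -0.118 and 0.118 m and z of ball_3 in the frame of stand between 0 and 0.05 m and x of disc_1 in the frame of board_mid between -0.09 and 0.09 m and y of disc_1 in the frame of board_mid between -0.115 and 0.115 m and z of disc_1 in the frame of board_mid between -0.004 and 0.02 m and x of disc_2 in the frame of board_mid between -0.09 and 0.09 m and y of disc_2 in the frame of board_mid between -0.115 and 0.115 m and z of disc_2 in the frame of board_mid between -0.004 and 0.02 m), for 0.2 s.
At the end, for the whole second after the job is handed in: All three balls lie in the blue catch tray, the board is down on its rest (within 0.03 rad), and both discs lie flat (within 0.12 rad) and still, side by side (centres over 28 mm apart), inside the green tray, which stands level on the worktop (x of ball_1 in the frame of stand between 0.098 and 0.206 m and y of ball_1 in the frame of stand between -0.118 and 0.118 m and z of ball_1 in the frame of stand between 0 and 0.05 m and x of ball_2 in the frame of stand between 0.098 and 0.206 m and y of ball_2 in the frame of stand between -0.118 and 0.118 m and z of ball_2 in the frame of stand between 0 and 0.05 m and x of ball_3 in the frame of stand between 0.098 and 0.206 m and y of ball_3 in the frame of stand between -0.118 and 0.118 m and z of ball_3 in the frame of stand between 0 and 0.05 m and x of disc_1 in the frame of sample_tray between -0.045 and 0.045 m and y of disc_1 in the frame of sample_tray between -0.07 and 0.07 m and z of disc_1 in the frame of sample_tray between -0.001 and 0.015 m and angle between the z axis of each of disc_1, disc_2 and the z axis of sample_tray, either way round below 0.12 rad and linear speed of each of disc_1, disc_2 below 0.02 m/s and x of disc_2 in the frame of sample_tray between -0.045 and 0.045 m and y of disc_2 in the frame of sample_tray between -0.07 and 0.07 m and z of disc_2 in the frame of sample_tray between -0.001 and 0.015 m and distance between disc_1 and disc_2 above 0.028 m and value of joint board below 0.03 rad and angle between sample_tray's own z axis and vertical below 0.06 rad and height (world z) of sample_tray below 0.01 m); the robot touches nothing.
It fails at once if a ball is touched by the robot (over 0.5 N) (contact force between any of the fingers, the arm and ball_1 above 0.5 N or contact force between any of the fingers, the arm and ball_2 above 0.5 N or contact force between any of the fingers, the arm and ball_3 above 0.5 N).
It fails at once if a disc slides off the board into the catch tray ((x of disc_1 in the frame of stand above 0.1 m and z of disc_1 in the frame of stand below 0.06 m and y of disc_1 in the frame of stand between -0.12 and 0.12 m) or (x of disc_2 in the frame of stand above 0.1 m and z of disc_2 in the frame of stand below 0.06 m and y of disc_2 in the frame of stand between -0.12 and 0.12 m)).
It fails at once if the board is dropped: it comes down faster than 2.5 rad/s (velocity of joint board below -2.5 rad/s).
It fails at once if the brown bottle, the flask or the beaker is displaced by more than 30 mm (distance of any of bottle_amber, flask, beaker from where it was at the start of the episode above 0.03 m).
It also fails if it takes over 58 s, if anything falls off the work surface, if the arm or the gripper's body presses on something with over 40 N, if the wrist force passes 120 N, or if a joint passes its speed limit or range.

## Working session

There is one attempt and no reset: what is moved stays moved. The work goes in short steps, each a Python script; the robot and the scene stay as the last script left them, time stands still between calls to the robot, and variables do not carry over. Pictures are saved under pics/ and viewed, at most 10 in all, crops included, and the job is handed in when it is done.

```bash
mkdir -p pics; python3 - <<'E'
from bench import env, kinematics, monitor, eyes, job
import cv2,numpy as np,pickle
d={}
for n in("top","side"):
    f=eyes.grab_frame(n); d[n]=f
    cv2.imwrite(f"pics/{n}0.png",cv2.resize(f["frame"][:,:,::-1],(768,576),interpolation=cv2.INTER_CUBIC))
    print(n,f["mtx"].round(1).tolist(),np.linalg.inv(f["view"]).round(3).tolist())
pickle.dump(d,open("f0.pkl","wb"))
s=monitor.sense();print(s["clock"],s["ee_rot"],env.hold_point_z)
E
```

```text
top [[430.6, 0.0, 252.8], [0.0, 430.6, 189.4], [0.0, 0.0, 1.0]] [[0.01, -0.985, 0.169, 0.402], [-1.0, -0.011, -0.005, -0.075], [0.007, -0.169, -0.986, 1.304], [0.0, 0.0, 0.0, 1.0]]
side [[377.2, 0.0, 254.4], [0.0, 377.2, 191.2], [0.0, 0.0, 1.0]] [[-0.969, -0.109, 0.223, 0.287], [-0.247, 0.358, -0.9, 1.186], [0.018, -0.927, -0.374, 0.601], [0.0, 0.0, 0.0, 1.0]]
0.1 [ 1.26066045e-01  9.92021683e-01 -5.42987954e-04 -1.96150823e-04] 0.0187
```

View pics/top0.png

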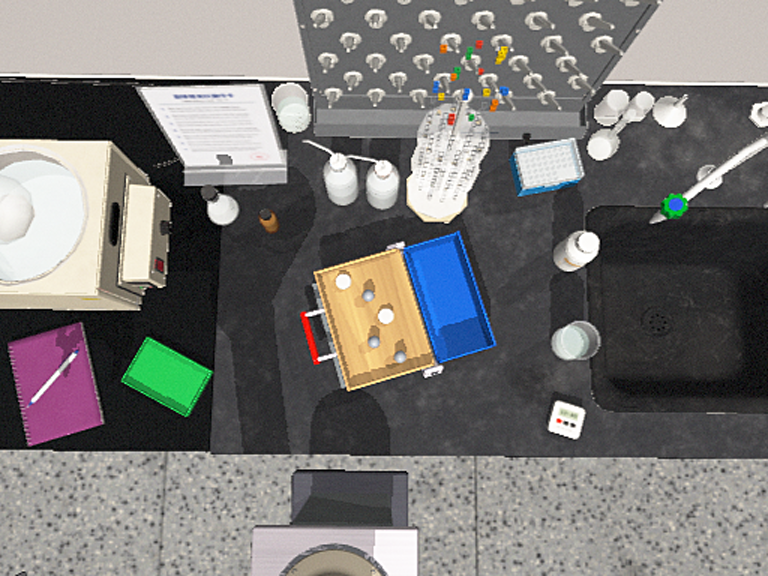

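View pics/side0.png

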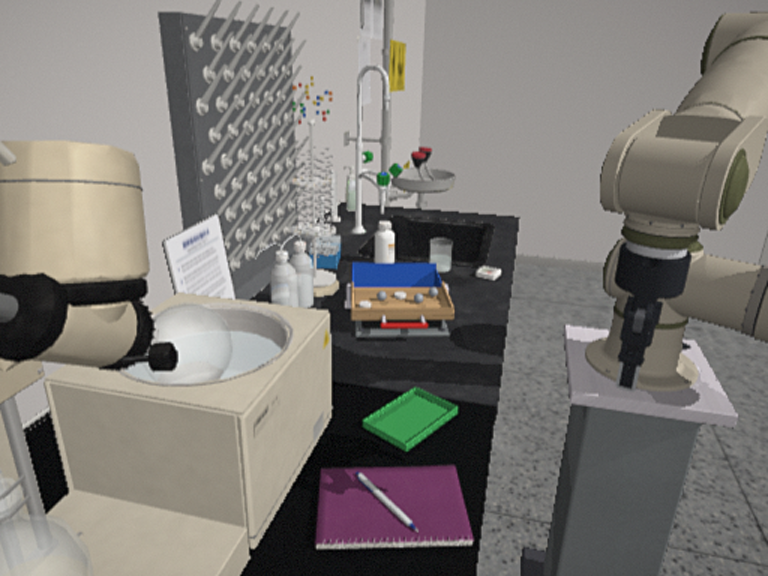

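The top view shows the stand (board around (375,318), blue tray (448,297), red handle (310,337)), with discs at (344,282) and (386,316). The balls are at (368,296), (374,342) and (400,357), and the green tray is at (168,376). The bottle (268,221) and flask (220,205) are well clear of the working area.

```bash
cat > h.py <<'E'
import cv2,numpy as np
def cast(f,uv,z):
    uv=np.atleast_2d(np.asarray(uv,float)); T=np.linalg.inv(f["view"])
    r=np.c_[uv,np.ones(len(uv))]@np.linalg.inv(f["mtx"]).T@T[:3,:3].T
    o=T[:3,3]; return o+r*((z-o[2])/r[:,2])[:,None]
def mask(f,lo,hi):
    return cv2.inRange(cv2.cvtColor(f["frame"],cv2.COLOR_RGB2HSV),lo,hi)
def blobs(m,amin=20):
    c,_=cv2.findContours(m,cv2.RETR_EXTERNAL,cv2.CHAIN_APPROX_NONE)
    return sorted([x for x in c if cv2.contourArea(x)>=amin],key=cv2.contourArea,reverse=True)
def rect(f,c,z):
    p=cast(f,c[:,0,:],z)[:,:2]; return cv2.minAreaRect((p*1000).astype(np.float32))
def cent(c):
    m=cv2.moments(c); return m["m10"]/m["m00"],m["m01"]/m["m00"]
E
python3 - <<'E'
from h import *; import pickle
d=pickle.load(open("f0.pkl","rb"));t=d["top"];s=d["side"]
for n,f in d.items():
    red=mask(f,(0,150,80),(8,255,255))|mask(f,(172,150,80),(180,255,255))
    print(n,"red",[(cent(c),rect(f,c,.044 if n=="side" else .046)) for c in blobs(red,15)[:2]])
    g=mask(f,(50,120,60),(75,255,255)); print("green",[(cent(c),rect(f,c,.013)) for c in blobs(g,300)[:1]])
b=mask(t,(105,150,60),(125,255,255));print("blue",[rect(t,c,.05) for c in blobs(b,300)[:1]])
w=mask(t,(8,40,90),(25,200,255)); c=[c for c in blobs(w,1500) if 200<cent(c)[0]<300][0]
for z in(.05,.068):print("wood",rect(t,c,z),np.round(cv2.boxPoints(rect(t,c,z))))
wh=mask(t,(0,0,185),(180,60,255))
bx=np.zeros_like(wh);cv2.fillPoly(bx,[cv2.convexHull(c)],255)
bx=cv2.erode(bx,np.ones((7,7)))
for k in blobs(wh&bx,10):print("disc",cent(k),cv2.contourArea(k),cast(t,cent(k),.059))
nb=mask(t,(0,0,0),(180,255,255))
hs=cv2.cvtColor(t["frame"],cv2.COLOR_RGB2HSV)
for u,v in((368,296),(374,342),(400,357)):print("ball",cast(t,(u/1.5,v/1.5),.062))
E
```

```text
top red [((206.28306878306876, 224.9589947089947), ((511.7723083496094, 53.43147277832031), (104.83354949951172, 14.075960159301758), 17.135709762573242)), ((106.56989247311827, 176.78494623655914), ((653.5234985351562, 354.6314697265625), (25.910839080810547, 11.369549751281738), 24.812347412109375))]
green [((111.04529816513761, 250.68205275229357), ((435.5865783691406, 336.5947265625), (155.4359893798828, 102.1491928100586), 62.92216110229492))]
side red [((269.3585271317829, 216.5736434108527), ((512.8173828125, 52.50946044921875), (106.25672912597656, 23.333154678344727), 16.48182487487793)), ((278.5268817204301, 102.79569892473118), ((957.4434204101562, -2411.794677734375), (67.29450988769531, 192.9563446044922), 11.421966552734375))]
green [((273.10063752276864, 278.49783697632057), ((436.2004699707031, 348.01422119140625), (166.21734619140625, 114.322509765625), 62.923301696777344))]
blue [((596.7952270507812, -216.89907836914062), (239.71600341796875, 120.83622741699219), 17.15167999267578)]
wood ((552.15234375, -70.31703186035156), (244.57176208496094, 179.2044219970703), 17.17498779296875) [[ 409.  -21.]
 [ 462. -192.]
 [ 695. -120.]
 [ 643.   51.]]
wood ((550.000244140625, -70.3799057006836), (241.059814453125, 176.631103515625), 17.174997329711914) [[ 409.  -22.]
 [ 461. -190.]
 [ 691. -119.]
 [ 639.   50.]]
disc (256.73571428571427, 210.3190476190476) 70.0 [[ 0.5547016  -0.09301989  0.059     ]]
disc (228.5, 187.31159420289856) 69.0 [[ 0.62169175 -0.00958058  0.059     ]]
disc (245.44715447154468, 197.72357723577235) 20.5 [[ 0.59137009 -0.05970205  0.059     ]]
disc (249.29166666666666, 228.70833333333331) 20.0 [[ 0.50103964 -0.07200027  0.059     ]]
disc (266.6388888888889, 238.52777777777777) 18.0 [[ 0.47336773 -0.12223028  0.059     ]]
ball [[ 0.59206114 -0.05939109  0.062     ]]
ball [[ 0.5028413  -0.07210281  0.062     ]]
ball [[ 0.47470481 -0.122188    0.062     ]]
```

```bash
cat >> h.py <<'E'
from scipy.spatial.transform import Rotation as R
SX=np.array([.2947,-.9556,0]);SY=np.array([.9556,.2947,0]);S=np.c_[SX,SY,[0,0,1]]
SO=np.array([.512,.053,0])+.130*SX
def st(p): return SO+S@np.asarray(p,float)
A=np.radians(38)
def handle(phi,back=0.,flip=1):
    "TCP pose holding the bar at board angle phi"
    t=np.array([np.sin(A),0,-np.cos(A)]);c=flip*np.array([np.cos(A),0,np.sin(A)])
    H=R.from_euler("y",phi).as_matrix(); h=np.array([.082,0,.044])
    p=h+H@(np.array([-.212,0,0])+t*(.0127-back))
    return st(p),R.from_matrix(S@H@np.c_[np.cross(c,t),c,t]).as_quat()
def down(yaw_dir,flip=1):
    "tool down, closing along the horizontal direction"
    c=flip*np.asarray(yaw_dir,float);c/=np.linalg.norm(c);t=np.array([0,0,-1.])
    return R.from_matrix(np.c_[np.cross(c,t),c,t]).as_quat()
E
python3 - <<'E'
from h import *
from bench import env,kinematics,monitor,eyes
f0=lambda q:None if q is None else np.round(q,2).tolist()
ok={}
for fl in(1,-1):
    qs=[kinematics.ik(*handle(p,b,fl)) for p,b in((0,.1),(0,0),(.08,0),(.15,0),(.2,0))]
    print(fl,[f0(q) for q in qs]); ok[fl]=qs[0]
    if all(q is not None for q in qs): ok[fl]=np.abs(np.array(qs[0])-monitor.sense()["joints"]).max()
    else: ok[fl]=99
    for n,d in(("x",SX),("y",SY)): print(n,f0(kinematics.ik(st([0,.086,.051]),down(d,fl))))
fl=min(ok,key=ok.get);print("flip",fl,ok)
if ok[fl]<99:
    env.reach(*handle(0,.1,fl));print(monitor.sense()["clock"])
    p,q=handle(0,0,fl)
    print("guard",env.movel(p,velocity=.08,guard=8));s=monitor.sense()
    print(s["clock"],s["position"]-p,s["contact_force"])
    for n in("top","side"):
        im=eyes.grab_frame(n)["frame"][:,:,::-1]
        im=im[130:290,150:350] if n=="top" else im[150:290,180:380]
        cv2.imwrite(f"pics/{n}1.png",cv2.resize(im,None,fx=3,fy=3))
    a=[cv2.imread(f"pics/{n}1.png") for n in("top","side")]
    cv2.imwrite("pics/both1.png",cv2.resize(np.vstack(a),(400,600)))
E
```

```text
1 [[0.29, 0.5, 1.72, -0.78, 1.07, 2.0], [0.16, 0.63, 1.78, -0.92, 0.87, 2.1], [0.13, 0.57, 1.78, -0.8, 0.86, 1.96], [0.1, 0.53, 1.77, -0.69, 0.86, 1.83], [0.07, 0.5, 1.76, -0.61, 0.87, 1.74]]
x [-0.26, 0.73, 1.34, -0.0, 1.08, 1.01]
y [-0.26, 0.73, 1.34, -0.0, 1.08, -0.56]
-1 [[0.29, 0.5, 1.72, -0.78, 1.07, -1.14], [0.16, 0.63, 1.78, -0.92, 0.87, -1.04], [0.13, 0.57, 1.78, -0.8, 0.86, -1.18], [0.1, 0.53, 1.77, -0.69, 0.86, -1.31], [0.07, 0.5, 1.76, -0.61, 0.87, -1.4]]
x [-0.26, 0.73, 1.34, -0.0, 1.08, -2.13]
y [-0.26, 0.73, 1.34, -0.0, 1.08, 2.59]
flip -1 {1: np.float64(2.225999090614343), -1: np.float64(0.9155935629754502)}
2.075
guard False
3.475 [0.00018362 0.00026809 0.0003663 ] [-0.03914916 -0.29870481 -0.50168892]
```

View pics/both1.png

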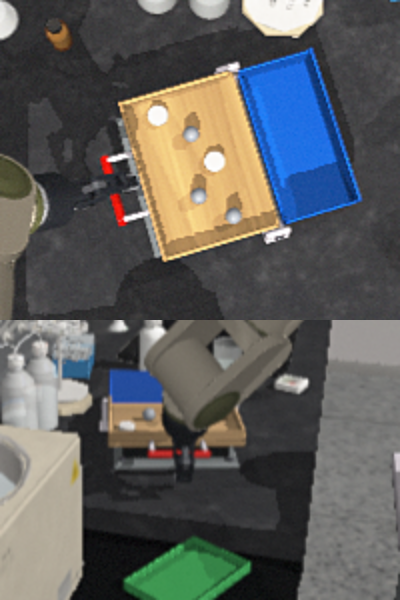

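The gripper straddles the middle of the red bar (top crop (112,190)) and nothing else has moved. Next I close and raise slowly.

```bash
cat > balls.py <<'E'
from h import *
E
python3 - <<'E'
from h import *
from bench import env,kinematics,monitor,eyes
env.close_gripper(effort=40)
s=monitor.sense();print(s["clock"],s["finger_gap"],s["gripper_force"],s["contact_force"].round(1))
if 0.08<s["finger_gap"]<.35:
    for phi in(.03,.06,.09,.12,.14):
        p,q=handle(phi,0,-1); env.movel(p,velocity=.03,frame=q)
    env.hold(1.2)
    s=monitor.sense();print(s["clock"],s["finger_gap"],s["contact_force"].round(1),s["position"]-p)
im=eyes.grab_frame("top")["frame"][:,:,::-1]
cv2.imwrite("pics/t2.png",cv2.resize(im[130:290,150:350],None,fx=3,fy=3))
E
```

```text
4.2333 0.14468160547183784 39.00800406932831 [-0.5  5.   0.1]
7.15 0.14379277416752043 [-1.4  6.  -1.7] [-1.27403127e-04  3.70146602e-04  2.43200185e-05]
```

View pics/t2.png

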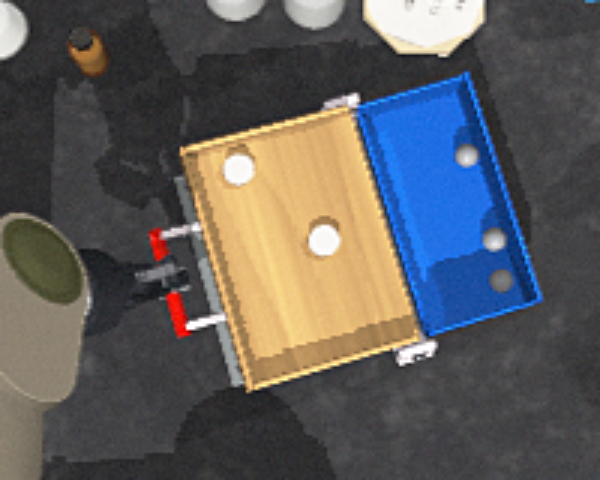

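All three balls lie in the blue tray at (467,156), (494,240) and (501,280), and both discs are still on the board at (239,168) and (323,240). I lower the board, let go, back out and measure the discs again.

```bash
cat >> h.py <<'E'
def discs(f):
    "white discs on the board: stand coordinates of top centres"
    quad=[st([x,y,.05]) for x,y in((-.08,-.112),(-.08,.112),(.086,.112),(.086,-.112))]
    V=f["view"];P=np.array(quad)@V[:3,:3].T+V[:3,3];P=P@f["mtx"].T;P=(P[:,:2]/P[:,2:]).round().astype(np.int32)
    m=mask(f,(0,0,185),(180,60,255));b=np.zeros_like(m);cv2.fillPoly(b,[P],255)
    return [(S.T@(cast(f,cent(c),.059)[0]-SO)).round(4) for c in blobs(m&b,35)]
E
python3 - <<'E'
from h import *
from bench import env,kinematics,monitor,eyes
for phi in(.11,.08,.05,.025,.002):
    p,q=handle(phi,0,-1); env.movel(p,velocity=.03,frame=q)
s=monitor.sense();print(s["clock"],s["contact_force"].round(1))
env.release()
env.movel(handle(0,.1,-1)[0],velocity=.1)
env.reach(st([-.09,.0863,.2]),down(SY,1))
s=monitor.sense();print(s["clock"])
f=eyes.grab_frame("top");print(discs(f))
cv2.imwrite("pics/t3.png",cv2.resize(f["frame"][130:290,150:350,::-1],None,fx=3,fy=3))
E
```

```text
8.9 [-1.6  6.9 -1.9]
11.5167
[array([ 0.0221, -0.0022,  0.059 ]), array([-0.0379,  0.0864,  0.059 ])]
```

View pics/t3.png

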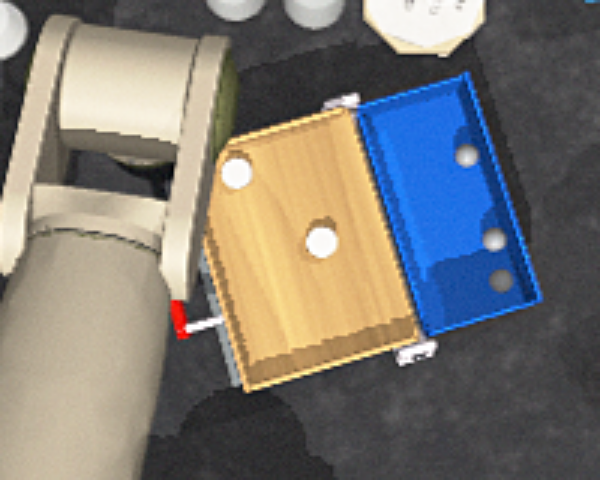

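The board is down, the balls are in the blue tray, and the discs are still at (236,172) and (321,242). Next I move the middle disc to the green tray.

```bash
cat >> h.py <<'E'
TC=np.array([.4356,.3366,0]);TY=np.array([.455,.890,0]);TX=np.array([.890,-.455,0])
def pick(env,monitor,x,y):
    q=down(SX); env.reach(st([x,y,.12]),q)
    g=env.movel(st([x,y,.0505]),velocity=.08,guard=6)
    env.close_gripper(effort=25); s=monitor.sense()
    print("pick",g,s["position"][2].round(4),s["finger_gap"],s["gripper_force"],s["clock"])
    env.movel(st([x,y,.14]),velocity=.1); print("held gap",monitor.sense()["finger_gap"])
def place(env,monitor,ty):
    p=TC+TY*ty; q=down(TX); env.reach(p+[0,0,.12],q)
    g=env.movel(p+[0,0,.0055],velocity=.08,guard=6); s=monitor.sense()
    print("place",g,s["position"][2].round(4),s["finger_gap"],s["clock"])
    env.release(); env.movel(p+[0,0,.14],velocity=.12)
E
python3 - <<'E'
from h import *
from bench import env,kinematics,monitor,eyes
pick(env,monitor,.0223,-.0022)
s=monitor.sense()
if s["finger_gap"]>.25:
    place(env,monitor,.03)
    env.reach(st([-.0669,.0863,.14]),down(SY))
    f=eyes.grab_frame("top");print(monitor.sense()["clock"],discs(f))
    f2=eyes.grab_frame("side")
    cv2.imwrite("pics/t4.png",np.hstack([cv2.resize(f["frame"][170:300,50:250,::-1],(400,260)),cv2.resize(f2["frame"][220:320,200:350,::-1],(390,260))]))
E
```

```text
pick False 0.0508 0.3304716196668858 24.573476314544678 14.3417
held gap 0.33310447134504373
place False 0.006 0.33764548762042107 18.6833
22.025 [array([-0.0595,  0.0682,  0.059 ])]
```

View pics/t4.png

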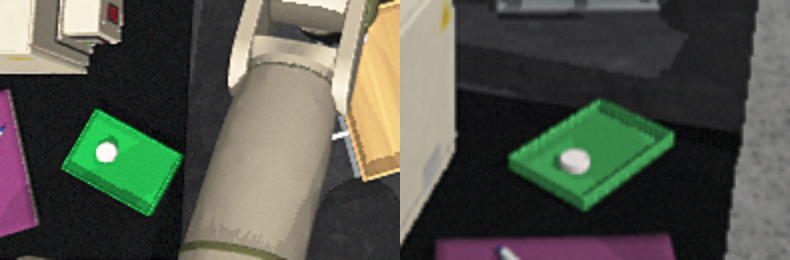

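The first disc lies flat in the green tray (106,152 in the left crop). I nudge the corner disc off the rail with shut fingers, then pick and place it.

```bash
python3 - <<'E'
from h import *
from bench import env,kinematics,monitor,eyes
env.close_gripper(effort=25)
g=env.movel(st([-.0662,.0863,.052]),velocity=.06,guard=6)
s=monitor.sense();print("down",g,s["position"][2],s["contact_force"].round(1),s["clock"])
if not g:
    g=env.movel(st([-.031,.0863,.052]),velocity=.04,guard=15); print("push",g,monitor.sense()["contact_force"].round(1))
    env.movel(st([-.038,.0863,.052]),velocity=.05)
    env.movel(st([-.038,.0863,.12]),velocity=.12)
    env.release()
    pick(env,monitor,-.005,.0863)
    if monitor.sense()["finger_gap"]>.25:
        place(env,monitor,-.03)
        env.reach([.3,.1,.35],down(SX)) if kinematics.ik([.3,.1,.35],down(SX)) is not None else print("noik")
f=eyes.grab_frame("top");f2=eyes.grab_frame("side");print(monitor.sense()["clock"])
cv2.imwrite("pics/t5.png",np.vstack([cv2.resize(f["frame"][130:300,50:350,::-1],(600,340)),cv2.resize(f2["frame"][220:320,150:390,::-1],(600,250))]))
E
```

```text
down False 0.052364410259774105 [-0.3 -0.9  0.2] 24.4583
push False [ 0.9 -0.1  0. ]
pick False 0.0508 0.3300094436842652 24.6542626619339 30.2167
held gap 0.32974191824199706
place False 0.0059 0.33545078889124175 34.3583
37.5417
```

View pics/t5.png

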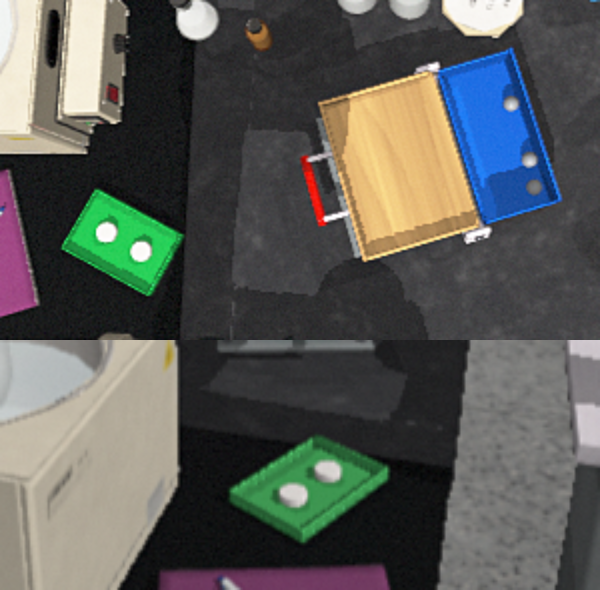

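Both discs lie flat side by side in the green tray (106,232 and 141,251). The balls are in the catch tray, the board is down, and the bystanders are in place, so I hand in.

```bash
python3 - <<'E'
from bench import env,monitor,job
s=monitor.sense();print(s["position"],s["contact_force"].round(1),s["clock"]);print(job.hand_in())
E
```

```text
[0.30028531 0.10029164 0.34932502] [0.5 0.2 0.8] 37.5417
the job is handed in; nothing more can be done
None
```

I handed the job in at 37.5 s: the last pictures show all three balls in the catch tray, the board on its rest, both discs flat and side by side in the green tray, and the bottle and flask in place; I didn't check the beaker at the end (the arm never went near it), and the hand-in returned no verdict.

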